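# Fit the snap ring over the axle stub and hold it open at its groove

### The arm

A 6-joint arm with a two-finger parallel gripper is mounted at the origin on the work surface. World frame = base frame: x ahead of the robot, y to its left, z up, the work surface at z = 0. Lengths are in mm, angles in degrees, forces in N, time in s.
With the tool pointing down it reaches from about 350 to 850 mm from the base axis. Payload 8.1 kg.
Tool frame: the origin (TCP) lies at the centre of the arm's flange, where the gripper is bolted on; the fingertips stand 173 mm ahead of it and the grasp point (between the pads) lies 155 mm ahead of it; z points along the fingers, y is the line along which they close (so a half turn about z gives the same grasp; the last joint's range is limited). The gripper opens to 85 mm and grips with 20 to 120 N. Pads are 22 mm wide; open, the fingers measure 114 mm over their backs; the gripper's body (76 mm by 85 mm) begins 54 mm behind the grasp point. The pads swing forward as they close: fully open they stand 13 mm farther back than shut.
Start: joints at [64.95, 7.471, 85.268, -0, 87.261, -4.893], TCP at [206.732, 563.266, 404.692] pointing down, gripper open.
Joint ranges: [-169.43, 169.43], [-51.17, 129.36], [1.28, 143.12], [-76.62, 256.62], [0, 156.53], [-152.29, 152.29]. Speed limits (degrees/s): [136.94, 136.94, 159.86, 180, 180, 180].

### API

Orientations are given as [roll, pitch, yaw] about the fixed x, y, z axes, in that order (R = Rz(yaw) Ry(pitch) Rx(roll)).
In Python, from bench import * gives the robot as it stands.
- The arm moves only by the shell command python3 -m jog 'ROWS' [FORCE]. ROWS is text: rows parted by semicolons, each of 7 numbers parted by spaces: the shift along the tool's x, y, z scaled (see below), then the turn, a rotation vector about the tool's x, y, z scaled (see below), then the closure, from -1 (fully open) to 1 (shut). In form: tx ty tz wx wy wz hand; .... A call has 1 to 5 rows; each row shifts and turns the commanded pose from where the row before left it, along the tool's axes as they then stand; what a row does not reach is not made up. The controller multiplies each number of a shift by 0.1 m and each number of a turn by 60 degrees. A row lasts 1/8 s, in which the tool goes at most 62.5 mm and 10.7 degrees, less where a joint would pass 70% of its speed; a pose out of reach is approached as far as the arm can. A call with a number of a shift or a turn outside -1 to 1 is refused whole. A call with a gripper value outside its range is refused whole. The fingers move at their own pace and stop on an object; FORCE is the grip in N (left out, the last holds). Time passes only in rows, so rows that do not move let the fingers close. It gives the time, the measured TCP pose, the force, the opening and the grip force at its end, in the units of the state.
- sense(): the state, without advancing time (a new reading comes with each control period).
- snapshot(name): name is "scene" or "top" or "wrist"; returns a dict with "img" (480x640x3 uint8, red, green, blue), "fx", "fy", "cx", "cy" (pixels), "dist" ([k1, k2, p1, p2, k3] as OpenCV has them; the pictures are not rectified), "extrinsics" (4x4, takes a point from camera to world coordinates). Camera axes: x right, y down, z forward; pixel columns grow to the right and rows downward; lengths in mm; the calibration is good to about 2 mm. A picture is of the moment at which its call begins. There is no depth.
- hand_in(): hands the job in; it is judged then, once.
The state is a dict: "time": time; "joint_pos": joint angles; "qd": joint speeds; "joint_efforts": joint torques, N m; "tool_pos": TCP position; "tcp_rot": TCP orientation; "ft_force": force on the tool from outside, world axes, zero at the start; "wrist_torque": the same for the moment, N m; "finger_gap": finger opening in mm; "grip_force": force on a finger pad.
Only numpy, scipy, OpenCV 4.12 (cv2) and the standard library are available. Lean on these libraries where they do the work, as an engineer would, in place of code of your own. Each camera call takes 0.05 s, during which the arm holds its last target. There are 200 camera calls.

### The job

First clear the two wooden offcuts off the crankcase half into the scrap bin. Then take the snap-ring pliers by their handles, squeeze them to spread the ring on their jaws, and slide the ring level down over the end of the axle stub until it lies against the bearing, at the groove. Finish there, still holding the pliers squeezed so that the ring stays spread around the groove, and leave the other parts on the bench where they are.

Things in the scene. Friction and masses are not known exactly. Their poses are not given: they have to be found in the camera images.
- housing: aluminium crankcase half lying flat and fixed, a disc 170 mm across (190 over its bolt ears) and 40 mm high; a steel bearing (72 mm across) rises 10 mm from the middle of its face and the upright steel axle stub stands in the bearing. Origin: on the stub's axis, at the table. z up; z 40 mm = face, 50 mm = bearing top, 78 mm = stub end
- groove (a point): where the middle of the ring belongs: on the stub's axis, 52 mm above the table, that is 2 mm above the bearing's top. The groove runs from the bearing's top to 6 mm above it and is 34 mm in diameter; above it the stub is 40 mm in diameter for 16 mm, then tapers over the last 6 mm to 28 mm at its end
- pliers: snap-ring pliers, about 230 mm long, 16 mm thick, 0.22 kg, lying level on the rest with the snap ring hooked on their jaw tips for good. Origin: ring centre, mid-thickness; x points from handles to ring, z up. Pivot at x = -60 mm. Two straight black handles, 16 mm high, 12 mm thick, from x = -93 to -198 mm, at the ring's level; relaxed they splay backward
- ring (a point): centre of the snap ring (same point as the pliers' origin). Steel, 4 mm thick, band 6 mm wide, oval inside: relaxed it leaves 35 mm across the pliers' y, too tight for the 40 mm stub; fully spread about 45 mm across y and 45 mm along x, centred on this point
- pliers_grip (a point): the place to squeeze the pliers: midway between the handles, 130 mm behind the ring's centre, at the handles' mid-height (48 mm above the table on the rest). Relaxed, the handles are about 55 mm wide over their outsides here; squeezed to the stop 42 mm, with their outsides parallel (38 mm under a hard squeeze)
- pliers_left (a joint): how far each handle is squeezed: 0 = relaxed, 0.09 rad = stop, ring fully spread (a hard squeeze of 60 N strains it to about 0.105). A spring resists: about 3.5 N per handle at the grip place to begin, 9 N at the stop. Both handles move alike; let go, and the ring shuts again
- rest: dark steel tool rest fixed to the bench, foot 160 x 100 x 8 mm, with two posts 40 mm high at x = +62 (34 mm wide, under the pivot) and x = -62 mm (100 mm wide, under the handle ends); free between them. The pliers' ring overhangs its +x end by 60 mm from the front post. Origin: centre of the foot's underside
- bin: open grey plastic scrap bin, fixed, 170 (x) x 140 (y) x 70 mm high, wall 4 mm, empty. Origin: centre of its underside. It stands on one side of the housing, the tool rest on the other; which side varies
- offcut_long: wooden offcut 46 x 24 x 22 mm (x, y, z), lying loose on the housing's face beside the bearing. Origin: centre of its underside
- offcut_short: wooden offcut 32 x 26 x 24 mm (x, y, z), lying loose on the housing's face on the other side of the bearing. Origin: centre of its underside
- piston_a: bystander: aluminium piston, 74 mm across, 60 mm high, upright. Origin: centre of its underside
- piston_b: bystander: a second piston like it
- oil_filter: bystander: steel oil filter can, 76 mm across, 88 mm high. Origin: centre of its underside
- spare_bearing: bystander: steel bearing ring, 48 mm across, 14 mm high. Origin: centre of its underside
- socket: bystander: steel wrench socket, 26 mm across, 26 mm high. Origin: centre of its underside
- wrench: bystander: steel wrench, 170 mm long, lying flat. Origin: middle of its underside
- gear: bystander: steel gear, 76 mm across, 24 mm high. Origin: centre of its underside

How it is judged (in metres and radians):
On the way, in this order (a step that is already met when the one before it is completed fails the run):
1. both offcuts lie in the scrap bin (x of offcut_long in the frame of bin between -0.083 and 0.083 m and y of offcut_long in the frame of bin between -0.068 and 0.068 m and z of offcut_long in the frame of bin between -0.01 and 0.06 m and x of offcut_short in the frame of bin between -0.083 and 0.083 m and y of offcut_short in the frame of bin between -0.068 and 0.068 m and z of offcut_short in the frame of bin between -0.01 and 0.06 m), for 0.2 s.
2. the pliers are lifted with the ring spread, the ring higher than the stub's end (value of joint pliers_left above 0.07 rad and height (world z) of pliers above 0.078 m), for 0.1 s.
At the end, for the whole second after the job is handed in: Both offcuts lie in the bin; the ring is around the stub (centre within 6 mm of its axis) with its middle no more than 3 mm above its place against the bearing, the pliers level within 0.08 rad and still, and the fingers hold them squeezed (joint above 0.07 rad of 0.09) (all of step 1 and value of joint pliers_left above 0.07 rad and horizontal distance between pliers and groove below 0.006 m and z of pliers in the frame of groove between -0.004 and 0.003 m and angle between pliers's own z axis and vertical below 0.08 rad and contact force between the fingers and pliers above 3 N and linear speed of pliers below 0.02 m/s); the arm keeps its last pose, push and grip.
It fails at once if a part that belongs to neither job (piston, oil filter, spare bearing, socket, wrench, gear) is moved by more than 3 cm (distance of any of piston_a, piston_b, oil_filter, spare_bearing, socket, wrench, gear from where it was at the start of the episode above 0.03 m).
It also fails if it takes over 58 s, if anything falls off the work surface, if the arm or the gripper's body presses on something with over 40 N, if the wrist force passes 120 N, or if a joint passes its speed limit or range.

## Working session

There is one attempt and no reset: what is moved stays moved. The work goes in short steps, Python scripts to look and compute and a shell command to move; the robot and the scene stay as the last step left them, time stands still between calls to the robot, and variables do not carry over. Pictures are saved under pics/ and viewed, at most 10 in all, crops included, and the job is handed in when it is done.

```bash
mkdir -p pics; ls; python3 - <<'E'
from bench import *
import cv2
for n in ("scene","top"):
    s=snapshot(n); cv2.imwrite(f"pics/{n}0.png",s["img"][:,:,::-1]); print(n,s["fx"],s["cx"],s["cy"],s["dist"],s["extrinsics"])
print(sense())
E
```

```text
pics
scene 498.77020043542353 313.4719273012859 242.27819079890264 [-0.04398612  0.          0.          0.          0.        ] [[-2.01687649e-01  5.69105872e-01 -7.97145281e-01  1.32067076e+03]
 [ 9.79447061e-01  1.19146454e-01 -1.62750043e-01  1.70312536e+02]
 [ 2.35502840e-03 -8.13586277e-01 -5.81439442e-01  6.24353860e+02]
 [ 0.00000000e+00  0.00000000e+00  0.00000000e+00  1.00000000e+00]]
top 481.911073371617 324.464584349006 242.64834982970882 [0.02800701 0.         0.         0.         0.        ] [[-1.03926206e-02 -9.97646464e-01  6.77755549e-02  5.10199642e+02]
 [-9.99938084e-01  1.06382479e-02  3.26420364e-03  1.95792142e+01]
 [-3.97753437e-03 -6.77374349e-02 -9.97695254e-01  9.39527251e+02]
 [ 0.00000000e+00  0.00000000e+00  0.00000000e+00  1.00000000e+00]]
{'time': 0.1, 'joint_pos': array([ 6.49507754e+01,  7.51130793e+00,  8.53254015e+01,  1.02969038e-04,
        8.72620748e+01, -4.89391112e+00]), 'qd': array([-0.00100051, -0.05491673, -0.27987986, -0.00403829, -0.07761768,
       -0.02072184]), 'joint_efforts': array([ 7.09485048e-04, -5.70954323e+01, -5.01944232e+01, -2.44492203e-04,
        8.16216983e-03, -1.17648005e-04]), 'tool_pos': array([206.63416628, 563.06385595, 403.72095296]), 'tcp_rot': array([-1.79901585e+02, -8.52984924e-03,  1.59844674e+02]), 'ft_force': array([-0.15339589,  0.03497526,  0.38021474]), 'wrist_torque': array([ 0.00753955,  0.03704304, -0.03698811]), 'grip_force': 0.0, 'finger_gap': 85.46365718853076}
```

View pics/top0.png

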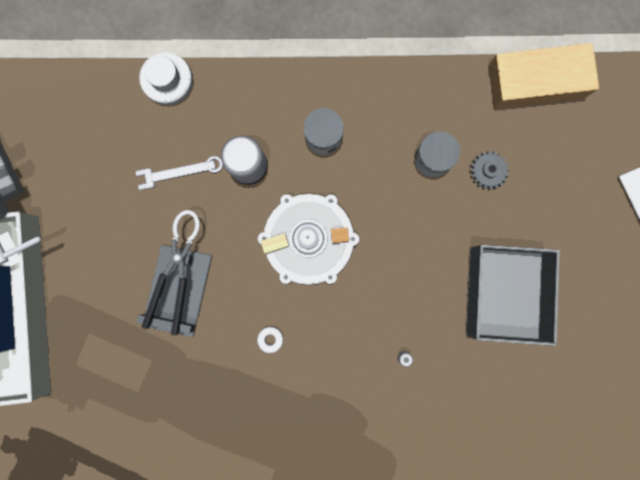

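View pics/scene0.png

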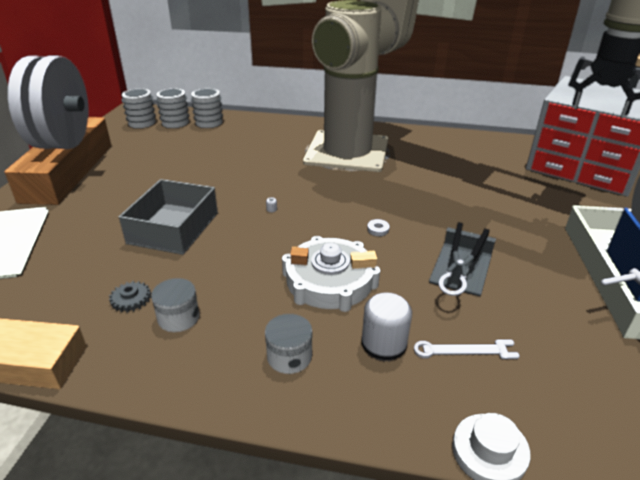

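The top view shows the housing at (308,238), the yellow offcut at (275,243), the orange offcut at (340,235), and the bin at (517,295). The pliers' ring is at (187,226), the pivot at (178,257), and the handles run to (148,325) and (179,332). The scene view agrees with this.

```bash
cat > h.py <<'E'
from bench import *
import cv2, numpy as np
from scipy.spatial.transform import Rotation as R
def K(s): return np.array([[s["fx"],0,s["cx"]],[0,s["fy"],s["cy"]],[0,0,1.]])
def ray(s,p):
    q=cv2.undistortPoints(np.array(p,float).reshape(-1,1,2),K(s),np.array(s["dist"]))[:,0]
    E=s["extrinsics"]; return E[:3,3], np.c_[q,np.ones(len(q))]@E[:3,:3].T
def onz(s,p,z):
    o,d=ray(s,p); return o+d*((z-o[2])/d[:,2])[:,None]
def proj(s,P):
    E=np.linalg.inv(s["extrinsics"]); return cv2.projectPoints(np.array(P,float).reshape(-1,3),cv2.Rodrigues(E[:3,:3])[0],E[:3,3],K(s),np.array(s["dist"]))[0][:,0]
def rel(dx,dy,dz):
    """world shift mm -> tool axes in jog units"""
    Rt=R.from_euler("xyz",sense()["tcp_rot"],degrees=True); return Rt.inv().apply([dx,dy,dz])/100
def rows(target,yaw=None,n=1):
    s=sense(); r=R.from_euler("xyz",s["tcp_rot"],degrees=True); 
    print("pos",s["tool_pos"].round(1),"rot",s["tcp_rot"].round(1),"shift",(rel(*(np.array(target)-s["tool_pos"]))).round(3))
    if yaw is not None:
        t=R.from_euler("xyz",[180,0,yaw],degrees=True); print("turn",((r.inv()*t).as_rotvec(degrees=True)/60).round(3))
E
python3 - <<'E'
from h import *
s=snapshot("top"); im=s["img"]; hsv=cv2.cvtColor(im,cv2.COLOR_RGB2HSV)
roi=np.zeros(im.shape[:2],np.uint8); roi[190:285,258:360]=1
for nm,lo,hi,z in (("long",(20,60,120),(35,255,255),62),("short",(5,120,80),(19,255,255),64)):
    m=cv2.inRange(hsv,lo,hi)*roi
    c=max(cv2.findContours(m,0,1)[0],key=cv2.contourArea)
    b=cv2.boxPoints(cv2.minAreaRect(c)); w=onz(s,b,z); print(nm,cv2.contourArea(c),w.mean(0).round(1),(np.diff(w,axis=0)).round(1).tolist())
# housing outline, stub
m=((hsv[:,:,1]<40)&(hsv[:,:,2]>130)).astype(np.uint8)*255*roi
c=max(cv2.findContours(m,0,1)[0],key=cv2.contourArea);(x,y),r=cv2.minEnclosingCircle(c);print("hous",onz(s,[(x,y)],40).round(1),r)
# pliers ring
m=np.zeros_like(roi);m[205:245,165:205]=((hsv[:,:,1]<60)&(hsv[:,:,2]>150))[205:245,165:205]
c=max(cv2.findContours(m,0,1)[0],key=cv2.contourArea);print("ring",cv2.minAreaRect(c),onz(s,[cv2.minAreaRect(c)[0]],48).round(1))
print("piv",onz(s,[(178,258),(148,326),(179,332)],52).round(1)); print("bin top",onz(s,[(480,246),(559,249),(555,344),(476,341)],70).round(1), onz(s,[(517,295)],0).round(1))
cv2.imwrite("pics/crop1.png",cv2.resize(im[190:345,125:365,::-1],None,fx=3.3,fy=3.3,interpolation=2))
E
```

```text
long 73.0 [573.7 116.6  62. ] [[14.0, -43.3, 0.0], [-7.7, -2.5, 0.0], [-14.0, 43.3, 0.0]]
short 140.5 [582.6  -5.1  64. ] [[3.5, -26.1, 0.0], [-21.3, -2.7, 0.0], [-3.4, 26.0, 0.0]]
hous [[579.1  53.7  40. ]] 51.289405822753906
ring ((185.36154174804688, 225.50770568847656), (26.750267028808594, 32.889671325683594), 15.255120277404785) [[605.4 280.4  48. ]]
piv [[545.1 292.2  52. ]
 [422.  345.   52. ]
 [410.4 288.7  52. ]]
bin top [[ 560.2 -257.5   70. ]
 [ 553.4 -397.6   70. ]
 [ 385.5 -383.    70. ]
 [ 391.5 -244.7   70. ]] [[ 468.9 -347.4    0. ]]
```

View pics/crop1.png

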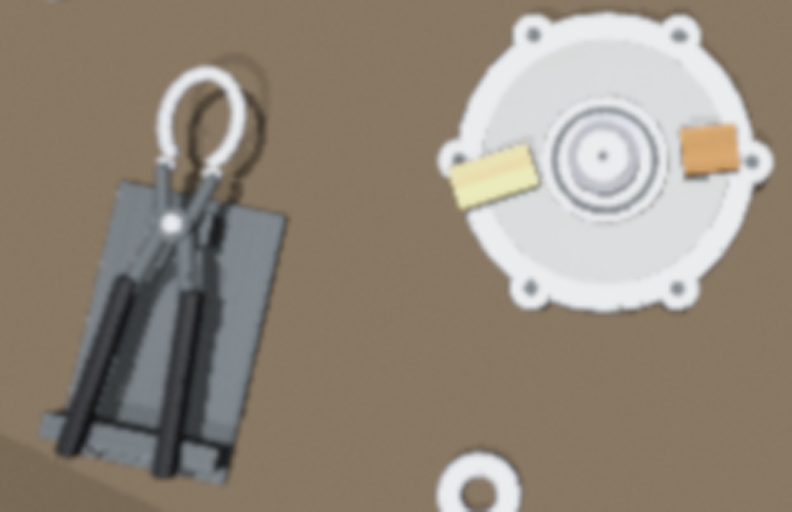

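The crop shows the long offcut with corners (448,178), (527,143), (540,183), (462,210), and the short one centred at (710,150). The stub end is at (603,156), the pivot at (171,223) and the ring at about (202,120).

```bash
python3 - <<'E'
from h import *
s=snapshot("top")
def f(p,z): return onz(s,np.array(p)/3.3+np.array([125,190])-.35,z).round(1)
L=f([(448,178),(527,143),(540,183),(462,210)],62); print("long",L.mean(0)); d=L[1]-L[0]+L[2]-L[3]; print("ang",np.degrees(np.arctan2(d[1],d[0])))
S=f([(681,126),(738,125),(741,171),(684,176)],64); print("short",S.mean(0)); d=S[1]-S[0]+S[2]-S[3]; print("ang",np.degrees(np.arctan2(d[1],d[0])))
print("stub",f([(603,156)],78)); P=f([(171,223),(202,121)],50); print("pliers",P); d=P[1]-P[0]; print(np.degrees(np.arctan2(d[1],d[0])),np.linalg.norm(d))
rows([S.mean(0)[0],S.mean(0)[1],300],88)
E
```

```text
long [568.775 113.8    62.   ]
ang -68.94042668090036
short [583.425  -6.2    64.   ]
ang -87.54596832547298
stub [[579.3  52.9  78. ]]
pliers [[546.6 295.6  50. ]
 [603.7 278.9  50. ]]
-16.302580386368035 59.492016271093085
pos [206.7 563.1 404. ] rot [-179.9   -0.   159.8] shift [-5.499 -4.046  1.044]
turn [-1.000e-03  1.000e-03  1.197e+00]
```

```bash
python3 -m jog '0 0 0 0 0 0.16 -1;0 0 0 0 0 0.16 -1;0 0 0 0 0 0.16 -1;0 0 0 0 0 0.16 -1;0 0 0 0 0 0.17 -1'; python3 -c "
from h import *
rows([568.8,113.8,300],111)"
```

```text
time: 0.82
tool_pos: [206.7, 563.2, 404.4]
tcp_rot: [-180.0, 0.0, 110.9]
ft_force: [-0.2, -0.0, -0.9]
finger_gap: 85.2
grip_force: 0.0
pos [206.7 563.2 404.4] rot [-180.     0.   110.9] shift [-5.49   1.778  1.045]
turn [-0.     0.    -0.001]
```

```bash
python3 -m jog '-0.54 0.17 0 0 0 0 -1;-0.54 0.17 0 0 0 0 -1;-0.54 0.17 0 0 0 0 -1;-0.54 0.17 0.1 0 0 0 -1;-0.54 0.17 0.1 0 0 0 -1'; python3 -m jog '-0.54 0.17 0.1 0 0 0 -1;-0.54 0.17 0.1 0 0 0 -1;-0.54 0.17 0.1 0 0 0 -1;-0.54 0.17 0.1 0 0 0 -1;-0.54 0.17 0.1 0 0 0 -1'; python3 -m jog '0 0 0 0 0 0 -1;0 0 0 0 0 0 -1;0 0 0 0 0 0 -1'; python3 -c "
from h import *
rows([568.8,113.8,280],111)
s=snapshot('wrist');cv2.imwrite('pics/w1.png',s['img'][:,:,::-1]);print(proj(s,[[568.8,113.8,62]]))"
```

```text
time: 1.45
tool_pos: [384.6, 340.9, 384.6]
tcp_rot: [180.0, -0.0, 111.3]
ft_force: [0.6, 0.3, -0.8]
finger_gap: 85.2
grip_force: 0.0
time: 2.08
tool_pos: [561.7, 119.9, 334.3]
tcp_rot: [180.0, -0.0, 111.2]
ft_force: [0.7, 0.9, 1.1]
finger_gap: 85.4
grip_force: 0.0
time: 2.45
tool_pos: [560.4, 122.5, 335.0]
tcp_rot: [180.0, -0.0, 111.3]
ft_force: [0.3, -0.3, -0.3]
finger_gap: 85.7
grip_force: 0.0
pos [560.4 122.5 335. ] rot [180.   -0.  111.3] shift [-0.112  0.047  0.55 ]
turn [ 0.    -0.     0.005]
[[327.8596439  258.26924866]]
```

View pics/w1.png

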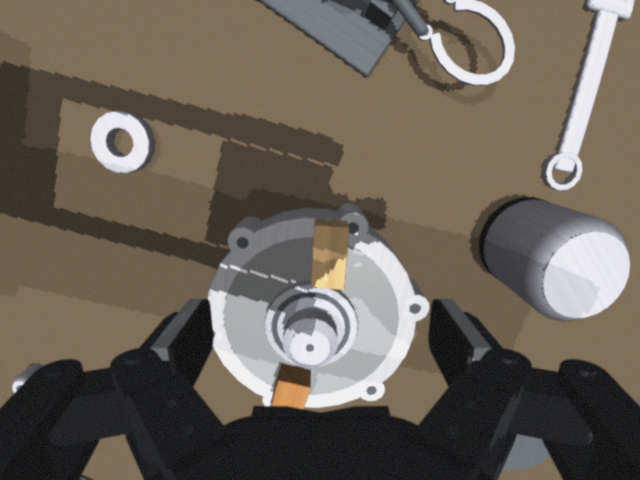

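The wrist view shows the long offcut centred at (330,255), against a predicted (328,258). It also shows the stub end at (310,348) and the short offcut at (290,388).

```bash
python3 -c "
from h import *
s=snapshot('wrist');print(onz(s,[(310,347)],78),onz(s,[(331,256)],62))"; python3 -m jog '-0.11 0.05 0.3 0 0 0 -1;0 0 0.45 0 0 0 -1;0 0 0.40 0 0 0 -1;0 0 0 0 0 0 -1;0 0 0 0 0 0 -1'; python3 -m jog '0 0 0 0 0 0 1;0 0 0 0 0 0 1;0 0 0 0 0 0 1;0 0 0 0 0 0 1;0 0 0 0 0 0 1' 40
```

```text
[[579.07502042  53.74171819  78.        ]] [[570.281437   116.17752649  62.        ]]
time: 3.18
tool_pos: [570.1, 113.7, 221.6]
tcp_rot: [179.9, 0.0, 111.3]
ft_force: [0.5, 0.3, 1.3]
finger_gap: 85.1
grip_force: 0.0
time: 3.8
tool_pos: [569.9, 113.1, 220.6]
tcp_rot: [179.9, 0.0, 111.2]
ft_force: [-0.8, 0.8, 6.1]
finger_gap: 23.5
grip_force: 39.2
```

```bash
python3 -m jog '0 0 -0.5 0 0 0 1;0 0 -0.5 0 0 0 1'; python3 -c "
from h import *
rows([472,-300,310])"
```

```text
time: 4.05
tool_pos: [568.9, 113.0, 319.7]
tcp_rot: [-179.9, -0.0, 111.2]
ft_force: [0.9, 0.1, -0.3]
finger_gap: 22.9
grip_force: 38.7
pos [568.9 113.  319.7] rot [-179.9   -0.   111.2] shift [-3.498 -2.399  0.101]
```

```bash
python3 -m jog '-0.44 -0.30 0 0 0 0 1;-0.44 -0.30 0 0 0 0 1;-0.44 -0.30 0 0 0 0 1;-0.44 -0.30 0 0 0 0 1;-0.44 -0.30 0 0 0 0 1'; python3 -m jog '-0.44 -0.30 0 0 0 0 1;-0.44 -0.30 0 0 0 0 1;-0.44 -0.30 0 0 0 0 1;0 0 0 0 0 0 1';python3 -c "
from h import *
rows([472,-300,208])"
```

```text
time: 4.68
tool_pos: [508.6, -147.8, 319.5]
tcp_rot: [-180.0, -0.0, 111.2]
ft_force: [0.9, -0.7, 0.0]
finger_gap: 23.0
grip_force: 38.7
time: 5.18
tool_pos: [472.0, -305.1, 319.4]
tcp_rot: [-180.0, 0.0, 111.0]
ft_force: [1.0, -0.4, 1.1]
finger_gap: 23.3
grip_force: 38.7
pos [ 472.  -305.1  319.4] rot [-180.    0.  111.] shift [0.048 0.019 1.114]
```

```bash
python3 -m jog '0 0 0.5 0 0 0 1;0 0 0.5 0 0 0 1;0 0 0.1 0 0 0 1;0 0 0 0 0 0 1'; python3 -m jog '0 0 0 0 0 0 -1;0 0 0 0 0 0 -1;0 0 0 0 0 0 -1;0 0 -0.5 0 0 0 -1;0 0 -0.6 0 0 0 -1';python3 -c "
from h import *
rows([583.4,-6.2,310],92.5)"
```

```text
time: 5.68
tool_pos: [473.6, -301.3, 209.9]
tcp_rot: [-180.0, -0.1, 111.3]
ft_force: [0.6, -0.4, -1.0]
finger_gap: 22.8
grip_force: 38.7
time: 6.3
tool_pos: [472.7, -301.5, 319.8]
tcp_rot: [-179.9, -0.2, 111.2]
ft_force: [1.5, -1.2, 0.5]
finger_gap: 85.4
grip_force: 0.0
pos [ 472.7 -301.5  319.8] rot [-179.9   -0.2  111.2] shift [2.351 2.102 0.101]
turn [-0.002 -0.002  0.312]
```

```bash
python3 -m jog '0.39 0.35 0 0 0 0 -1;0.39 0.35 0 0 0 0 -1;0.39 0.35 0 0 0 0 -1;0.39 0.35 0 0 0 0 -1;0.39 0.35 0 0 0 0 -1'; python3 -m jog '0.39 0.35 0 0 0 0 -1;0 0 0 0 0 0.155 -1;0 0 0 0 0 0.155 -1;0 0 0 0 0 0 -1;0 0 0 0 0 0 -1';python3 -c "
from h import *
s=snapshot('wrist');im=s['img'];hsv=cv2.cvtColor(im,cv2.COLOR_RGB2HSV);m=cv2.inRange(hsv,(5,130,100),(19,255,255))
c=max(cv2.findContours(m,0,1)[0],key=cv2.contourArea);r=cv2.minAreaRect(c);print(r,onz(s,[r[0]],64),proj(s,[[583.4,-6.2,64]]))
rows([583.4,-6.2,222],92.5)"
```

```text
time: 6.92
tool_pos: [566.2, -55.2, 320.4]
tcp_rot: [179.9, 0.0, 111.2]
ft_force: [0.7, -0.7, -0.1]
finger_gap: 85.2
grip_force: 0.0
time: 7.55
tool_pos: [584.3, -7.9, 320.0]
tcp_rot: [180.0, 0.0, 92.8]
ft_force: [0.1, -0.7, 0.5]
finger_gap: 85.3
grip_force: 0.0
((328.5, 234.5), (25.0, 21.0), 90.0) [[588.15748822   2.27670666  64.        ]] [[320.26776378 247.03904863]]
pos [584.3  -8.  319.9] rot [180.    0.   92.8] shift [ 0.018 -0.008  0.979]
turn [0.    0.    0.005]
```

```bash
python3 -m jog '0.02 0 0.4 0 0 0 -1;0 0 0.4 0 0 0 -1;0 0 0.18 0 0 0 -1;0 0 0 0 0 0 -1;0 0 0 0 0 0 -1'; python3 -m jog '0 0 0 0 0 0 1;0 0 0 0 0 0 1;0 0 0 0 0 0 1;0 0 0 0 0 0 1;0 0 0 0 0 0 1'; python3 -m jog '0 0 -0.5 0 0 0 1;0 0 -0.5 0 0 0 1'; python3 -c "
from h import *
rows([472,-335,310])"
```

```text
time: 8.22
tool_pos: [585.1, -5.9, 223.5]
tcp_rot: [179.9, 0.0, 92.7]
ft_force: [0.5, 0.7, 0.4]
finger_gap: 85.5
grip_force: 0.0
time: 8.85
tool_pos: [584.5, -5.8, 222.3]
tcp_rot: [179.9, 0.0, 92.6]
ft_force: [-0.3, 0.2, 4.9]
finger_gap: 24.9
grip_force: 38.9
time: 9.1
tool_pos: [583.6, -5.7, 321.6]
tcp_rot: [-179.8, -0.0, 92.6]
ft_force: [1.7, -0.2, 0.6]
finger_gap: 25.4
grip_force: 38.6
pos [583.6  -5.7 321.6] rot [-179.8   -0.    92.6] shift [-3.238 -1.266  0.118]
```

```bash
python3 -m jog '-0.48 -0.18 0 0 0 0 1;-0.48 -0.18 0 0 0 0 1;-0.48 -0.18 0 0 0 0 1;-0.48 -0.18 0 0 0 0 1;-0.48 -0.18 0 0 0 0 1'; python3 -m jog '-0.48 -0.18 0 0 0 0 1;-0.48 -0.18 0 0 0 0 1;0 0 0 0 0 0 1;0 0 0.5 0 0 0 1;0 0 0.5 0 0 0 1'; python3 -m jog '0 0 0.05 0 0 0 1;0 0 0 0 0 0 1;0 0 0 0 0 0 -1;0 0 0 0 0 0 -1;0 0 0 0 0 0 -1'
```

```text
time: 9.72
tool_pos: [504.5, -251.0, 321.4]
tcp_rot: [-180.0, -0.0, 92.7]
ft_force: [1.7, 0.6, -0.5]
finger_gap: 25.3
grip_force: 38.6
time: 10.35
tool_pos: [474.3, -346.7, 221.0]
tcp_rot: [179.9, 0.0, 92.6]
ft_force: [0.1, -0.4, -1.7]
finger_gap: 25.3
grip_force: 38.6
time: 10.98
tool_pos: [474.2, -347.5, 218.0]
tcp_rot: [179.9, 0.1, 92.6]
ft_force: [0.6, 0.3, -0.3]
finger_gap: 77.9
grip_force: 0.0
```

```bash
python3 -m jog '0 0 -0.6 0 0 0 -1;0 0 -0.55 0 0 0 -1;0.55 0.03 0 0 0 0 -1;0.55 0.03 0 0 0 0 -1;0.55 0.03 0 0 0 0 -1'; python3 -m jog '0.55 0.03 0 0 0 0 -1;0.55 0.03 0 0 0 0 -1;0.55 0.03 0 0 0 0 -1;0.55 0.03 0 0 0 0 -1;0.55 0.03 0 0 0 0 -1'; python3 -m jog '0.55 0.03 0 0 0 0 -1;0.55 0.03 0 0 0 0 -1;0.55 0.03 0 0 0 0 -1;0.5 0.03 0 0 0 -0.17 -1;0 0 0 0 0 -0.17 -1';python3 -m jog '0 0 0 0 0 -0.17 -1;0 0 0 0 0 -0.17 -1;0 0 0 0 0 -0.17 -1;0 0 0 0 0 -0.17 -1;0 0 0 0 0 -0.165 -1';python3 -m jog '0 0 0 0 0 0 -1;0 0 0 0 0 0 -1';python3 -c "
from h import *
rows([478.9,315.4,320],163.7)
s=snapshot('wrist');cv2.imwrite('pics/w2.png',s['img'][:,:,::-1])
print(proj(s,[[478.9,315.4,48],[603.7,278.9,48],[546.1,295.7,52]]))
t=snapshot('top');cv2.imwrite('pics/t2.png',cv2.resize(t['img'][230:360,460:580,::-1],None,fx=4,fy=4))"
```

```text
time: 11.6
tool_pos: [475.0, -180.6, 332.3]
tcp_rot: [179.9, 0.0, 92.6]
ft_force: [0.3, 0.3, 0.6]
finger_gap: 85.6
grip_force: 0.0
time: 12.22
tool_pos: [477.3, 95.2, 332.4]
tcp_rot: [179.9, -0.0, 92.6]
ft_force: [1.7, -0.0, 0.1]
finger_gap: 85.6
grip_force: 0.0
time: 12.85
tool_pos: [478.9, 312.0, 332.0]
tcp_rot: [180.0, -0.1, 113.6]
ft_force: [0.0, -0.8, 0.1]
finger_gap: 85.4
grip_force: 0.0
time: 13.48
tool_pos: [479.6, 308.7, 332.1]
tcp_rot: [180.0, 0.0, 164.1]
ft_force: [-0.6, -0.5, 0.2]
finger_gap: 86.0
grip_force: 0.0
time: 13.72
tool_pos: [479.6, 308.7, 331.9]
tcp_rot: [180.0, 0.0, 163.5]
ft_force: [-0.1, -0.7, 0.1]
finger_gap: 85.5
grip_force: 0.0
pos [479.6 308.7 331.9] rot [180.    0.  163.5] shift [0.026 0.062 0.119]
turn [ 0.     0.    -0.003]
[[328.63182578 234.84583646]
 [328.02629552 389.37819149]
 [328.36360238 326.24706483]]
```

View pics/w2.png

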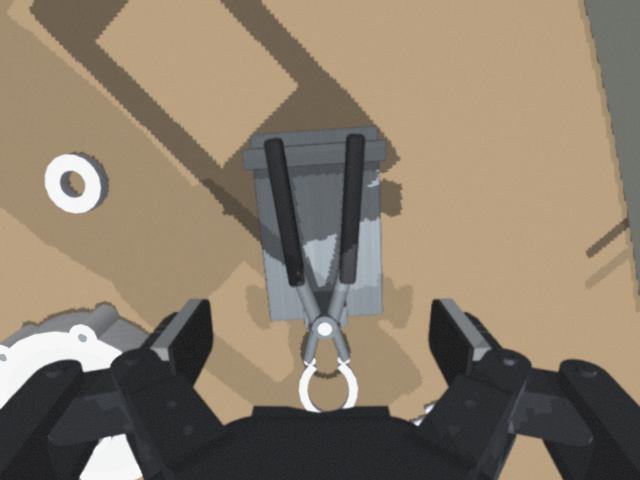

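View pics/t2.png

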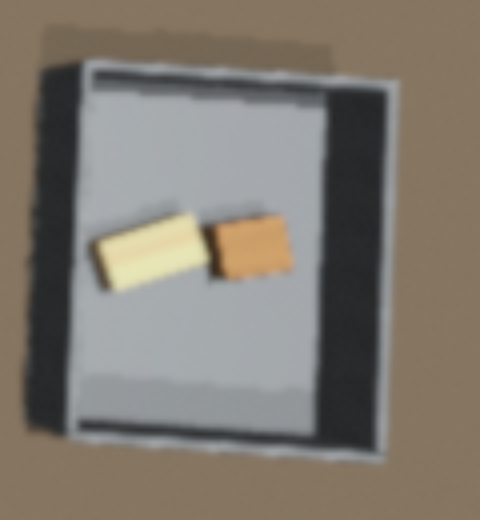

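The wrist view shows the pliers' pivot at (324,329) and the ring's sides at x 298 and 358. The handle axes run (274,142) to (296,280) and (355,138) to (347,280), so the pliers are turned about 3° from the estimate. The top crop shows both offcuts lying in the bin.

```bash
python3 -c "
from h import *
s=snapshot('wrist')
a=onz(s,[(274,142),(355,138),(296,280),(347,280)],55)
piv=onz(s,[(324,329)],56)[0];back=(a[0]+a[1])/2;fr=(a[2]+a[3])/2
d=piv-back;h=np.arctan2(d[1],d[0]);u=np.array([np.cos(h),np.sin(h)])
print(a.round(1),piv,np.degrees(h),'grip from pivot',piv[:2]-70*u,'ring',piv[:2]+60*u,'hdist',(fr-piv)[:2]@u,(back-piv)[:2]@u)
g=piv[:2]-70*u
rows([*g,320],180+np.degrees(h))"
```

```text
[[407.4 299.1  55. ]
 [419.8 349.9  55. ]
 [502.4 284.3  55. ]
 [512.7 319.1  55. ]] [545.13959557 292.59303314  56.        ] -13.637724326969034 grip from pivot [477.11317773 309.09777415] ring [603.44795372 278.44611226] hdist -38.6749402594558 -135.36061674332782
pos [479.6 308.8 331.7] rot [180.    0.  163.6] shift [ 0.025 -0.004  0.117]
turn [ 0.     0.    -0.046]
```

```bash
python3 -m jog '0.025 0 0.3 0 0 -0.046 -1;0 0 0.4 0 0 0 -1;0 0 0.4 0 0 0 -1;0 0 0.22 0 0 0 -1;0 0 0 0 0 0 -1'; python3 -m jog '0 0 0 0 0 0 1;0 0 0 0 0 0 1;0 0 0 0 0 0 1;0 0 0 0 0 0 1;0 0 0 0 0 0 1' 45; python3 -m jog '0 0 0 0 0 0 1;0 0 0 0 0 0 1'; python3 -c "
from h import *
print(sense()['wrist_torque'])"
```

```text
time: 14.5
tool_pos: [476.0, 308.9, 197.4]
tcp_rot: [-179.8, -0.2, 166.4]
ft_force: [0.0, -0.7, 0.5]
finger_gap: 85.7
grip_force: 0.0
time: 15.12
tool_pos: [478.3, 310.6, 203.6]
tcp_rot: [179.8, 0.2, 166.5]
ft_force: [-5.9, -0.3, 16.0]
finger_gap: 39.4
grip_force: 44.8
time: 15.38
tool_pos: [478.3, 310.6, 203.6]
tcp_rot: [179.8, 0.2, 166.5]
ft_force: [-7.1, 0.3, 15.7]
finger_gap: 39.5
grip_force: 44.8
[-0.00443355  0.91810605 -0.35028163]
```

```bash
python3 -m jog '0 0 -0.08 0 0 0 1;0 0 -0.15 0 0 0 1;0 0 -0.25 0 0 0 1;0 0 -0.32 0 0 0 1;0 0 0 0 0 0 1';  python3 -m jog '0 0 0 0 0 0 1;0 0 0 0 0 0 1'; python3 -c "
from h import *
print(sense()['wrist_torque'])
for n in ('scene','top','wrist'):
  s=snapshot(n);cv2.imwrite(f'pics/{n}3.png',s['img'][:,:,::-1])
a=cv2.imread('pics/scene3.png')[200:330,370:550];b=cv2.imread('pics/top3.png')[190:350,120:340]
cv2.imwrite('pics/c3.png',np.vstack([cv2.resize(a,(400,289)),cv2.resize(b,(400,291))]))
cv2.imwrite('pics/cw.png',np.hstack([cv2.imread('pics/c3.png')[:580],cv2.resize(cv2.imread('pics/wrist3.png')[200:480,190:450],(400,580))[:580]]))"
```

```text
time: 16.0
tool_pos: [478.5, 310.1, 283.8]
tcp_rot: [179.7, 0.3, 166.5]
ft_force: [1.2, 0.1, -1.2]
finger_gap: 39.2
grip_force: 45.7
time: 16.25
tool_pos: [476.5, 309.1, 278.0]
tcp_rot: [-179.9, -0.1, 166.5]
ft_force: [-0.5, -0.2, -3.0]
finger_gap: 39.3
grip_force: 45.7
[0.02543784 0.0231112  0.02764344]
```

View pics/cw.png

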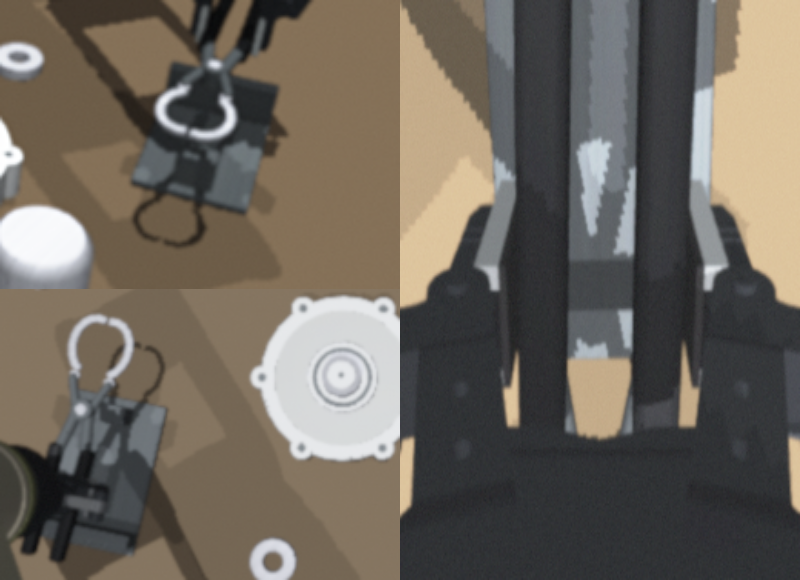

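The pliers are lifted, squeezed and look level. In the combined view the ring is at (197,112) in the scene crop and (100,347) in the top crop.

```bash
cat >> h.py <<'E'
def ring(boxes):
    """ellipse fit of the bright ring in top and scene boxes, then triangulate"""
    out=[];c={}
    for n,(x0,y0,x1,y1) in boxes.items():
        s=snapshot(n);h=cv2.cvtColor(s["img"],cv2.COLOR_RGB2HSV)
        m=np.zeros(h.shape[:2],np.uint8);m[y0:y1,x0:x1]=((h[:,:,1]<45)&(h[:,:,2]>165))[y0:y1,x0:x1]*255
        k=max(cv2.findContours(m,0,1)[0],key=cv2.contourArea);e=cv2.fitEllipse(cv2.convexHull(k));print(n,e);out.append(ray(s,[e[0]]));c[n]=e
    A=[];b=[]
    for o,d in out:
        d=d[0]/np.linalg.norm(d[0]);M=np.eye(3)-np.outer(d,d);A.append(M);b.append(M@o)
    p=np.linalg.lstsq(np.vstack(A),np.hstack(b),rcond=None)[0];print("ring",p.round(1),"TCP",sense()["tool_pos"].round(1));return p
E
python3 -c "
from h import *
p=ring({'top':(150,195,200,250),'scene':(430,230,485,275)})
s=snapshot('top');print(onz(s,[(307.7,237.3)],78))
t=snapshot('scene');print(proj(s,[[579.2,53.3,78]]),proj(t,[[579.2,53.3,78]]))
d=sense()['tool_pos']-p
rows([579.2+d[0],53.3+d[1],278])"
```

```text
top ((168.9205780029297, 220.5342254638672), (23.23104476928711, 34.81685256958008), 14.329292297363281)
scene ((464.71258544921875, 251.9053497314453), (19.981826782226562, 22.600065231323242), 63.073856353759766)
ring [606.3 286.6 121.7] TCP [477.  309.4 279. ]
[[578.65885728  52.36202635  78.        ]]
[[307.17463133 237.00477693]] [[331.56164683 246.89534126]]
pos [477.1 309.4 279.3] rot [-180.    -0.   166.5] shift [-0.281 -2.332  0.014]
```

```bash
python3 -c "
from h import *
print(rel(-23,-224,0))"
```

```text
[-2.99156822e-01 -2.23181644e+00  7.70063896e-04]
```

```bash
python3 -m jog '-0.04 -0.22 0 0 0 0 1;-0.05 -0.40 0 0 0 0 1;-0.05 -0.40 0 0 0 0 1;-0.05 -0.40 0 0 0 0 1;-0.05 -0.40 0 0 0 0 1'; python3 -m jog '-0.05 -0.30 0 0 0 0 1;-0.01 -0.11 0 0 0 0 1;0 0 0 0 0 0 1;0 0 0 0 0 0 1'; python3 -c "
from h import *
print(sense()['tcp_rot'])
a=snapshot('top')['img'][185:275,245:365,::-1];b=snapshot('scene')['img'][175:310,265:445,::-1]
cv2.imwrite('pics/h4.png',np.vstack([cv2.resize(a,(400,300),interpolation=2),cv2.resize(b,(400,300),interpolation=2)]))
cv2.imwrite('pics/h4.png',np.hstack([cv2.resize(a,(400,300),interpolation=2),cv2.resize(b,(400,300),interpolation=2)]))"
```

```text
time: 17.23
tool_pos: [457.4, 124.8, 279.7]
tcp_rot: [-180.0, 0.0, 166.5]
ft_force: [1.0, 0.7, -1.6]
finger_gap: 39.2
grip_force: 45.7
time: 17.73
tool_pos: [454.3, 86.2, 279.8]
tcp_rot: [180.0, 0.0, 166.5]
ft_force: [-0.1, 0.1, -2.0]
finger_gap: 39.4
grip_force: 45.8
[1.79977593e+02 5.18176405e-03 1.66528102e+02]
```

View pics/h4.png

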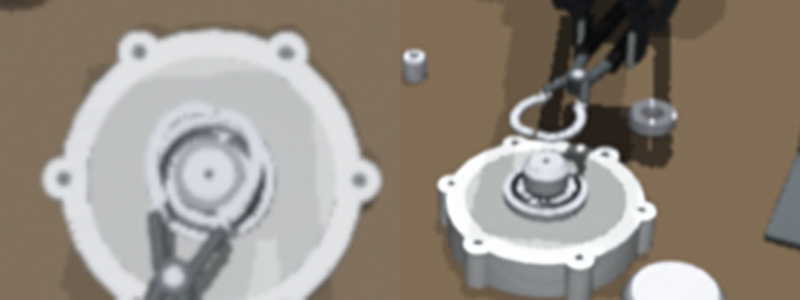

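```bash
python3 -c "
from h import *
s=snapshot('top');t=snapshot('scene')
a=ray(s,[(305.7,232.5)]);b=ray(t,[(331.6,227.5)])
A=[];B=[]
for o,d in (a,b):
    d=d[0]/np.linalg.norm(d[0]);M=np.eye(3)-np.outer(d,d);A.append(M);B.append(M@o)
print(np.linalg.lstsq(np.vstack(A),np.hstack(B),rcond=None)[0])
for z in (119,123):print(onz(s,[(305.7,232.5)],z),onz(t,[(331.6,227.5)],z))
print('stub',onz(s,[(245+209/3.333-.3,185+174/3.333-.3)],78),onz(t,[(265+146/2.222-.3,175+159/2.222-.3)],78), 'piv',onz(s,[(245+173/3.333-.3,185+276/3.333-.3)],130))"
```

```text
[583.28767118  53.47095648 124.13798631]
[[583.66634745  54.15397124 119.        ]] [[575.81516098  51.80293236 119.        ]]
[[583.30820355  53.98542226 123.        ]] [[581.7108761  52.740965  123.       ]]
stub [[579.37466107  52.88311652  78.        ]] [[577.65102506  50.84362959  78.        ]] piv [[523.8838598   69.40627234 130.        ]]
```

In the h4 crops the ring is centred at (203,159) in the top half and (548,117) in the scene half. The stub end is at (209,174) and (546,159). The ring sits about (+4,+1) mm off the axis at z of about 124.

```bash
python3 -c "
from h import *
print(rel(-4,-1.2,-38))"; python3 -m jog '0.036 0.021 0.1 0 0 0 1;0 0 0.15 0 0 0 1;0 0 0.13 0 0 0 1;0 0 0 0 0 0 1;0 0 0 0 0 0 1'; python3 -c "
from h import *
print(sense()['tcp_rot'])
a=snapshot('top')['img'][205:265,270:350,::-1];b=snapshot('scene')['img'][200:290,280:400,::-1]
cv2.imwrite('pics/h5.png',np.hstack([cv2.resize(a,(400,300),interpolation=2),cv2.resize(b,(400,300),interpolation=2)]))"
```

```text
[ 0.03606368 -0.02099287  0.38000357]
time: 18.55
tool_pos: [451.4, 88.5, 241.7]
tcp_rot: [-180.0, -0.0, 166.5]
ft_force: [-0.5, 0.6, -1.7]
finger_gap: 39.5
grip_force: 45.8
[-1.79997742e+02 -1.00461497e-02  1.66496521e+02]
```

View pics/h5.png

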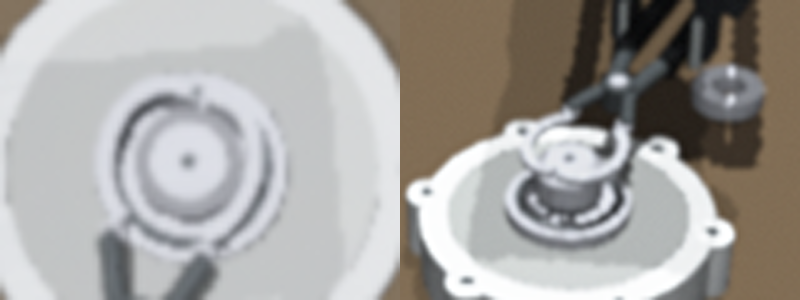

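I typed the y sign wrong, so the ring is now about (+1.5,+3) mm off. In the picture the ring centre is at (177,153) and the stub at (188,160). I'll correct this and go down gently.

```bash
python3 -m jog '0.007 -0.034 0 0 0 0 1;0 0 0.03 0 0 0 1;0 0 0.05 0 0 0 1;0 0 0 0 0 0 1;0 0 0 0 0 0 1'; python3 -m jog '0 0 0.03 0 0 0 1;0 0 0.02 0 0 0 1;0 0 0 0 0 0 1'; python3 -c "
from h import *
x=sense();print(x['tcp_rot'],x['wrist_torque'])"
```

```text
time: 19.27
tool_pos: [449.8, 85.4, 233.6]
tcp_rot: [-180.0, -0.0, 166.5]
ft_force: [-0.4, 0.4, -1.1]
finger_gap: 39.4
grip_force: 45.8
time: 19.65
tool_pos: [449.7, 85.4, 228.4]
tcp_rot: [-180.0, -0.0, 166.5]
ft_force: [-0.2, 0.3, -2.0]
finger_gap: 39.1
grip_force: 45.8
[-1.79991465e+02 -2.84447433e-02  1.66502951e+02] [0.0332181  0.02488738 0.01403497]
```

```bash
python3 -m jog '0 0 0.03 0 0 0 1;0 0 0.03 0 0 0 1;0 0 0 0 0 0 1'; python3 -c "
from h import *
x=sense();print(x['tcp_rot'],x['wrist_torque'])
a=snapshot('top')['img'][205:265,270:350,::-1];b=snapshot('scene')['img'][200:290,280:400,::-1]
cv2.imwrite('pics/h6.png',np.hstack([cv2.resize(a,(400,300),interpolation=2),cv2.resize(b,(400,300),interpolation=2)]))"
```

```text
time: 20.02
tool_pos: [449.6, 85.3, 222.3]
tcp_rot: [-180.0, -0.0, 166.5]
ft_force: [-0.1, 0.8, -1.4]
finger_gap: 39.2
grip_force: 45.8
[-1.79987201e+02 -4.32942718e-02  1.66501905e+02] [-0.03394382  0.06914464  0.04523862]
```

View pics/h6.png

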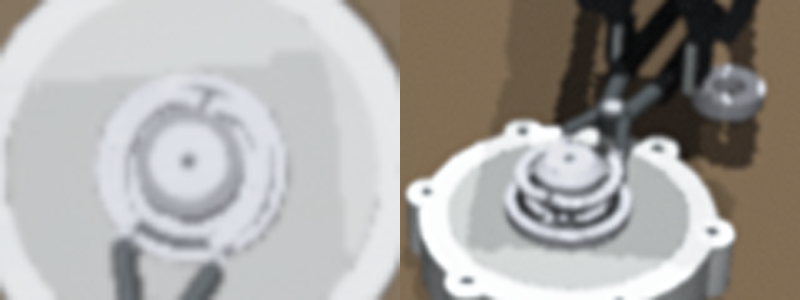

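The last view shows the ring around the stub in both halves: the stub is at (188,160) in the top crop, and the ring sits about mid-height in the scene crop. I'll keep lowering it.

```bash
python3 -m jog '0 0 0.03 0 0 0 1;0 0 0.03 0 0 0 1;0 0 0 0 0 0 1'; python3 -m jog '0 0 0.03 0 0 0 1;0 0 0.02 0 0 0 1;0 0 0 0 0 0 1';python3 -m jog '0 0 0.01 0 0 0 1;0 0 0.01 0 0 0 1;0 0 0 0 0 0 1;0 0 0 0 0 0 1'; python3 -c "
from h import *
x=sense();print(x['tcp_rot'],x['wrist_torque'])"
```

```text
time: 20.5
tool_pos: [449.6, 85.3, 216.3]
tcp_rot: [-180.0, -0.0, 166.5]
ft_force: [0.3, 0.1, -2.2]
finger_gap: 39.4
grip_force: 45.8
time: 20.88
tool_pos: [449.7, 85.3, 211.4]
tcp_rot: [-180.0, -0.0, 166.5]
ft_force: [0.1, -0.1, -1.2]
finger_gap: 39.2
grip_force: 45.8
time: 21.38
tool_pos: [449.8, 85.4, 209.7]
tcp_rot: [180.0, 0.0, 166.5]
ft_force: [0.4, 0.2, -2.4]
finger_gap: 39.3
grip_force: 45.8
[1.79998263e+02 5.61607821e-03 1.66502813e+02] [ 0.01609025  0.05451788 -0.00405343]
```

```bash
for i in 1; do python3 -m jog '0 0 0.01 0 0 0 1;0 0 0 0 0 0 1;0 0 0 0 0 0 1'; python3 -m jog '0 0 0.01 0 0 0 1;0 0 0 0 0 0 1;0 0 0 0 0 0 1'; done; python3 -c "
from h import *
x=sense();print(x['tcp_rot'],x['wrist_torque'])"
```

```text
time: 21.75
tool_pos: [449.9, 85.4, 208.8]
tcp_rot: [180.0, 0.0, 166.5]
ft_force: [-0.1, -0.1, -1.1]
finger_gap: 39.1
grip_force: 45.8
time: 22.12
tool_pos: [449.9, 85.4, 207.8]
tcp_rot: [180.0, 0.0, 166.5]
ft_force: [0.2, 0.2, -0.3]
finger_gap: 39.3
grip_force: 45.8
[1.79996076e+02 1.67119721e-02 1.66505859e+02] [-0.01719224 -0.17660588 -0.00321535]
```

```bash
python3 -m jog '0 0 0.007 0 0 0 1;0 0 0 0 0 0 1;0 0 0 0 0 0 1;0 0 0 0 0 0 1'; python3 -c "
from h import *
x=sense();print(x['tcp_rot'],x['wrist_torque'])"
```

```text
time: 22.62
tool_pos: [449.9, 85.3, 207.1]
tcp_rot: [180.0, 0.0, 166.5]
ft_force: [-0.0, -0.0, 0.3]
finger_gap: 39.4
grip_force: 45.9
[1.79999031e+02 1.70533072e-02 1.66501526e+02] [-0.15586991 -0.27659065 -0.06669725]
```

```bash
python3 -c "
from bench import *
print(hand_in())"
```

```text
the job is handed in; nothing more can be done
None
```

I handed the job in with both offcuts in the bin and the ring held spread around the groove. The force readings show it resting on the bearing, but the final pose wasn't checked by picture, and `hand_in()` gave no verdict.

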